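# Level the gel-casting table and set its comb

### The job

Get the gel-casting table ready for pouring: turn its two black levelling knobs until the bubble of the round level sits wholly inside the black ring, and slide the white comb along the clear tray until its teeth stand over the middle of the red strip. Leave the dark jar, the dropper bottle with the red cap and the timer beside the table where they stand, upright.

Things in the scene. Friction and masses are not known exactly. Their poses are not given: they have to be found in the camera images.
- table: heavy grey base, 205 x 235 mm, fixed to the desk, always level; origin: centre of its underside on the desk; z up, x to its far side, y to its left (turned up to 0.35 rad either way). Above it an aluminium platform plate (210 x 240 x 8 mm, top at about 48 mm) carries the level (far right), clear tray and comb; knob A stands at the near right corner, knob B at the far left
- platform: the tilting plate; origin at its hinge point (table x 70, y -80, z 44 mm); x, y along the table's when level, z normal to the plate. Tilt about the table's y axis (positive: near side high) is set by knob A alone, tilt about x (positive: left side high) by knob B alone. It stays where the screws leave it; pressing on it does not move it
- knob_a_grip (a point): on knob A's axis at grip height (table x -70, y -80, z 95 mm). Round fluted black knob, 42 mm across, from 80 to 108 mm above the desk; its axis leans by the platform's tilt about x (under 1.8 degrees), so the grip point shifts sideways by up to 2 mm. 50 mm all round the knob is free above 80 mm. At the start the platform is from 1.8 degrees low to 1.8 degrees high here, perhaps right already
- knob_a: knob A itself, origin on its axis at its underside; it turns about z with the red index line on its cap along its x axis. Clockwise from above raises the platform at the knob by 2 mm a radian (tilt 0.0143 rad a radian), anticlockwise lowers it; end stops at 4.7 rad either way from level. Takes 0.15 N m
- knob_b_grip (a point): the same for knob B (table x 70, y 90, z 95 mm): same knob, same room round it, axis always upright. At the start the platform is always high at this knob, by 1 to 1.8 degrees
- knob_b: knob B itself, as knob A: clockwise from above raises the platform at this knob by 2 mm a radian (tilt 0.0118 rad a radian). Both knobs drive their screws through a worn slotted coupling with 0.7 rad of free play: at first, and at each reversal, a knob turns loosely (0.006 N m) for 0 to 0.7 rad, unknown at the start, before the screw goes along
- bubble: pale round bubble, 12 mm across, in the round level (66 mm black housing, yellow-green fluid, over the hinge point); origin at its centre. It drifts to the high side, 4 mm for each degree of tilt, and settles within a second: to -x of the platform when that is high at knob A, to +y when it is high at knob B
- ring_centre (a point): centre of the thin black ring (16 mm inside) in the middle of the level, where the bubble sits when the platform is level; axes along the platform's. The bubble is wholly inside the ring when its centre is within 2 mm of this point: 0.5 degrees of tilt
- comb_grip (a point): middle of the comb's upright grip tab, about 92 mm above the desk when level; tab 36 mm along x, 10 mm thick along y, from 18 mm below to 12 mm above this point, standing on the 12 mm wide bridge. Pinch it with the fingers closing along y; there is free room on both sides above the bridge
- comb_foot (a point): middle of the comb's row of teeth, projected on the tray's floor, 40 mm below comb_grip along the platform's z. The white comb bridges the clear tray (105 mm along x, 140 mm along y, walls 18 mm high) and slides along y on its walls with 1.5 N of friction; it cannot be lifted off
- red_strip (a point): centre of the red strip (12 mm wide along y, 97 mm long along x) on the tray's floor; axes along the platform's. At the start the comb stands 30 to 70 mm to the left (+y) of it; the comb can run 16 mm past it to its end stop
- iodine_jar: dark glass jar with a white cap, 59 mm across and 77 mm high, loose, close to the right of the table; origin at the centre of its underside
- drop_bottle: white dropper bottle with a red cap, 32 mm across and 64 mm high, loose, close behind the table; origin at the centre of its underside
- timer: flat white timer, 64 x 64 x 18 mm, loose, beyond the jar to the right; origin at the centre of its underside
Things that resemble listed ones, but are neither listed nor needed, are in the scene too. Leave any orange look-alike of the iodine_jar alone.

How it is judged:
At the end, for the whole second after the job is handed in: The platform is level within 0.5 degrees (bubble wholly inside the ring) and at rest, the comb's teeth are within 4 mm of the middle line of the red strip, and the jar, bottle and timer stand upright within 20 mm of where they were (angle between platform's own z axis and vertical below 0.0087 rad and angular speed of platform below 0.02 rad/s and y of comb_foot in the frame of red_strip between -0.004 and 0.004 m and distance of each of iodine_jar, drop_bottle, timer from where it was at the start of the episode below 0.02 m and angle between each of iodine_jar, drop_bottle, timer's own z axis and vertical below 0.2 rad); the robot touches nothing.
It fails at once if the jar, the dropper bottle or the timer is pushed more than 20 mm or tipped (distance of any of iodine_jar, drop_bottle, timer from where it was at the start of the episode above 0.02 m or angle between any of iodine_jar, drop_bottle, timer's own z axis and vertical above 0.2 rad).
It also fails if it takes over 67 s, if anything falls off the work surface, if the arm or the gripper's body presses on something with over 40 N, if the wrist force passes 120 N, or if a joint passes its speed limit or range.

### The arm

A 7-joint arm with a two-finger parallel gripper is mounted at the origin on a cart in front of the work surface, level with it; the furniture and walls round the work are solid. World frame = base frame: x ahead of the robot, y to its left, z up, the work surface at z = 0. Lengths are in m, angles in rad, forces in N, time in s.
With the tool pointing down it reaches from about 0.4 to 0.85 m from the base axis. Payload 4.5 kg.
Tool frame: the origin (TCP) lies midway between the tips of the shut fingers; the grasp point (between the pads) lies 19 mm behind it (r.grip_point_offset is the distance from the TCP to the grasp point, in m); z points along the fingers, y is the line along which they close (so a half turn about z gives the same grasp; the last joint's range is limited). The gripper opens to 88 mm and grips with 3 to 60 N. Pads are 18 mm wide; open, the fingers measure 123 mm over their backs; the gripper's body (75 mm by 187 mm) begins 45 mm behind the grasp point.
Start: joints at [1.381, 0.689, -0.195, 1.565, 0.157, 0.902, -0.215], TCP at [0.139, -0.609, 0.199] pointing down, gripper open.
Joint ranges: [-3.01, 3.01], [-0.46, 2.08], [-1.47, 1.51], [0.13, 2.56], [-1, 4.14], [0.04, 2.09], [-2.66, 2.66]. Speed limits (rad/s): [2.57, 2.57, 3.14, 3.14, 3.14, 3.14, 3.14].

### API

Orientations are given as a unit quaternion [x, y, z, w].
In Python, from plant import r, optics gives the robot as it stands.
- The arm moves only by the shell command python3 -m pendant 'ROWS' [OPENING] [FORCE]. ROWS is JSON, a list of rows, each a list of 6 numbers: the shift along the tool's x, y, z as a fraction of full scale, then the turn, a rotation vector about the tool's x, y, z as a fraction of full scale. A call has 1 to 5 rows; each row shifts and turns the commanded pose from where the row before left it, along the tool's axes as they then stand; what a row does not reach is not made up. Full scale, the value 1, is 0.025 m for a shift and pi rad for a turn. A row lasts 1/12 s, in which the tool goes at most 41.7 mm and 7.16 degrees, less where a joint would pass 70% of its speed; a pose out of reach is approached as far as the arm can. A call with a number of a shift or a turn outside -1 to 1 is refused whole. A call with a gripper value outside its range is refused whole. OPENING is the opening, from -1 (shut) to 1 (fully open), set as the call begins (- or left out, the last holds). The fingers move at their own pace and stop on an object; FORCE is the grip in N (left out, the last holds). Time passes only in rows, so rows that do not move let the fingers close. It gives the time, the measured TCP pose, the force, the opening and the grip force at its end, in the units of the state.
- r.get_state(): the state, without advancing time (a new reading comes with each control period).
- optics.snapshot(name): name is "side" or "top" or "wrist"; returns (picture, depth): 384x512x3 uint8, blue, green, red; 384x512 float32, m along the optical axis (not along the pixel's ray), 0 where there is no reading.
- optics.calibration(name): a dict with "vfov" (degrees; the focal length in pixels is half the picture's height over the tangent of half this angle, whatever the lens; pixels are square), "cx", "cy" (the principal point, pixels), "cam_to_world" (4x4, takes a point from camera to world coordinates); the wrist camera has in their place "tool_from_camera" (4x4, takes a point from camera to tool coordinates, whose origin is the TCP and whose axes are the flange's). Camera axes: x right, y up, looking along -z (the intrinsics and any distortion apply to the point x, -y, -z); pixel columns grow to the right and rows downward; lengths in m; the calibration is good to about 2 mm. A picture is of the moment at which its call begins: read the wrist's pose just before it. calibration takes no time and is no camera call.
- r.finish_job(): hands the job in; it is judged then, once.
The state is a dict: "clock": time; "q": joint angles; "qd": joint speeds; "joint_torque": joint torques, N m; "tool_pos": TCP position; "eef_rot": TCP orientation; "contact_force": force on the tool from outside, world axes, zero at the start; "moment": the same for the moment, N m; "opening": opening from 0.0 (shut) to 1.0 (fully open); "finger_force": force on a finger pad.
Only numpy, scipy, OpenCV 4.12 (cv2) and the standard library are available. Lean on these libraries where they do the work, as an engineer would, in place of code of your own. Each camera call takes 0.05 s, during which the arm holds its last target. There are 200 camera calls.

## Working session

There is one attempt and no reset: what is moved stays moved. The work goes in short steps, Python scripts to look and compute and a shell command to move; the robot and the scene stay as the last step left them, time stands still between calls to the robot, and variables do not carry over. Pictures are saved under pics/ and viewed, at most 10 in all, crops included, and the job is handed in when it is done.

```bash
ls; mkdir -p pics
python3 - <<'E'
from plant import r, optics
import cv2,numpy as np
s=r.get_state();print(s['clock'],s['tool_pos'],s['eef_rot'],s['opening'])
ims=[]
for n in ['top','side']:
    im,d=optics.snapshot(n);cv2.imwrite(f'pics/{n}0.png',im);np.save(f'pics/{n}0.npy',d)
    c=optics.calibration(n);print(n,{k:(np.round(v,4).tolist() if not isinstance(v,str) else v) for k,v in c.items()})
print(optics.calibration('wrist'))
E
```

```text
pics
0.0 [ 0.13851972 -0.60873546  0.19820434] [ 9.93736255e-01  1.11747071e-01 -1.73094091e-04 -9.04516686e-04] 0.9968256748317279
top {'vfov': 46.7723, 'cx': 252.7025, 'cy': 185.2641, 'cam_to_world': [[-0.0282, 0.9828, -0.1827, 0.3896], [-0.9994, -0.0239, 0.0258, -0.2303], [0.021, 0.1834, 0.9828, 1.051], [0.0, 0.0, 0.0, 1.0]]}
side {'vfov': 55.8797, 'cx': 247.9231, 'cy': 191.6148, 'cam_to_world': [[-0.9918, 0.0876, -0.0934, 0.507], [-0.1255, -0.5198, 0.845, 0.4998], [0.0255, 0.8498, 0.5265, 0.5496], [0.0, 0.0, 0.0, 1.0]]}
{'vfov': 58.44514505258637, 'cx': 251.9084124817291, 'cy': 191.91249775992802, 'tool_from_camera': array([[-7.65088713e-04,  9.63010220e-01,  2.69463785e-01,
         6.90418638e-02],
       [ 9.99999707e-01,  7.46504555e-04,  1.71440376e-04,
        -7.47871659e-04],
       [-3.60571087e-05,  2.69463837e-01, -9.63010508e-01,
        -1.86157259e-01],
       [ 0.00000000e+00,  0.00000000e+00,  0.00000000e+00,
         1.00000000e+00]])}
```

View pics/top0.png

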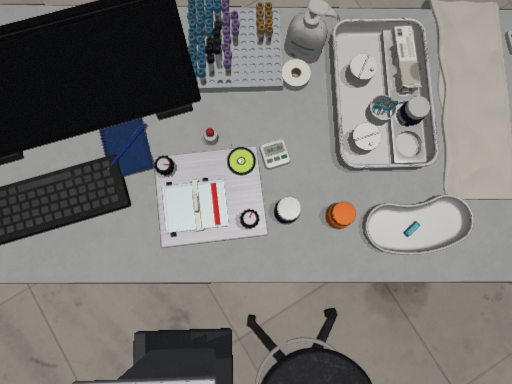

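View pics/side0.png

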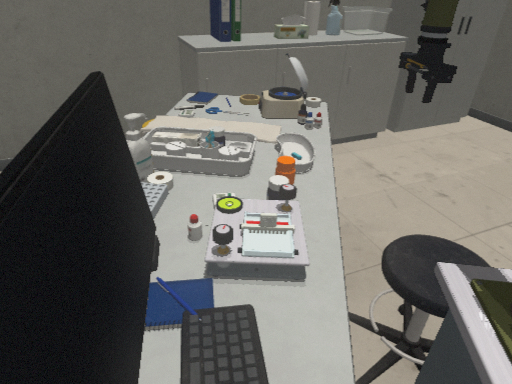

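The top view shows knob A at (250,218), knob B at (165,165), the level at (241,160), the comb at (197,205), the red strip at (215,204), the jar at (288,210) and its orange look-alike at (342,214). The timer is at (275,153) and the bottle at (211,134).

```bash
cat > h.py <<'E'
import numpy as np,cv2
from plant import r,optics
from scipy.spatial.transform import Rotation as R
def cam(name,st=None):
    c=optics.calibration(name); f=192/np.tan(np.radians(c['vfov'])/2)
    if name=='wrist':
        T=np.eye(4);T[:3,:3]=R.from_quat(st['eef_rot']).as_matrix();T[:3,3]=st['tool_pos'];M=T@c['tool_from_camera']
    else: M=np.array(c['cam_to_world'])
    return f,c['cx'],c['cy'],M
def ray(C,uv,z):
    f,cx,cy,M=C;d=M[:3,:3]@np.array([(uv[0]-cx)/f,-(uv[1]-cy)/f,-1]);o=M[:3,3]
    return o+d*(z-o[2])/d[2]
def proj(C,p):
    f,cx,cy,M=C;q=np.linalg.inv(M)@np.append(p,1)
    return np.array([cx+f*q[0]/-q[2],cy-f*q[1]/-q[2]])
def blobs(mask,amin=10):
    n,l,s,c=cv2.connectedComponentsWithStats(mask.astype(np.uint8));return [(int(s[i,4]),c[i],s[i,:4]) for i in range(1,n) if s[i,4]>=amin]
def to_tool(st,p):  # world point -> tool frame
    return R.from_quat(st['eef_rot']).inv().apply(np.asarray(p)-st['tool_pos'])
E
python3 - <<'E'
from h import *
im=cv2.imread('pics/top0.png');C=cam('top')
cv2.imwrite('pics/crop1.png',cv2.resize(im[125:250,145:310],None,fx=4.8,fy=4.8,interpolation=cv2.INTER_CUBIC))
g=im.max(2)
for nm,(u,v) in dict(A=(250,218),B=(165,165)).items():
    m=np.zeros(g.shape,bool);m[v-14:v+15,u-14:u+15]=g[v-14:v+15,u-14:u+15]<60
    for b in blobs(m,30):print(nm,b)
hsv=cv2.cvtColor(im,cv2.COLOR_BGR2HSV);
red=((hsv[...,0]<8)|(hsv[...,0]>172))&(hsv[...,1]>120)&(hsv[...,2]>80)
for b in blobs(red,15):print('red',b,ray(C,b[1],.05))
fl=(hsv[...,0]>25)&(hsv[...,0]<45)&(hsv[...,1]>130)&(hsv[...,2]>100)
for b in blobs(fl,15):print('fluid',b,ray(C,b[1],.065))
A=ray(C,(250,218.5),.1);B=ray(C,(165,165.5),.1);print(A,B)
v=(B-A)[:2];print(np.hypot(*v),np.hypot(.14,.17),'yaw',np.arctan2(v[1],v[0])-np.arctan2(.17,.14))
E
```

```text
A (105, array([249.01904762, 219.51428571]), array([241, 209,  18,  19], dtype=int32))
B (152, array([164.98026316, 166.46052632]), array([154, 156,  20,  20], dtype=int32))
red (45, array([209.48888889, 131.66666667]), array([206, 128,   8,   8], dtype=int32)) [ 0.70576725 -0.15900845  0.05      ]
red (187, array([215.14438503, 203.29946524]), array([211, 183,   9,  41], dtype=int32)) [ 0.5360706  -0.17007241  0.05      ]
[ 0.4938889  -0.24742809  0.1       ] [ 0.61502136 -0.06461655  0.1       ]
0.21930146280551135 0.22022715545545243 yaw 0.1037366309516059
```

View pics/crop1.png

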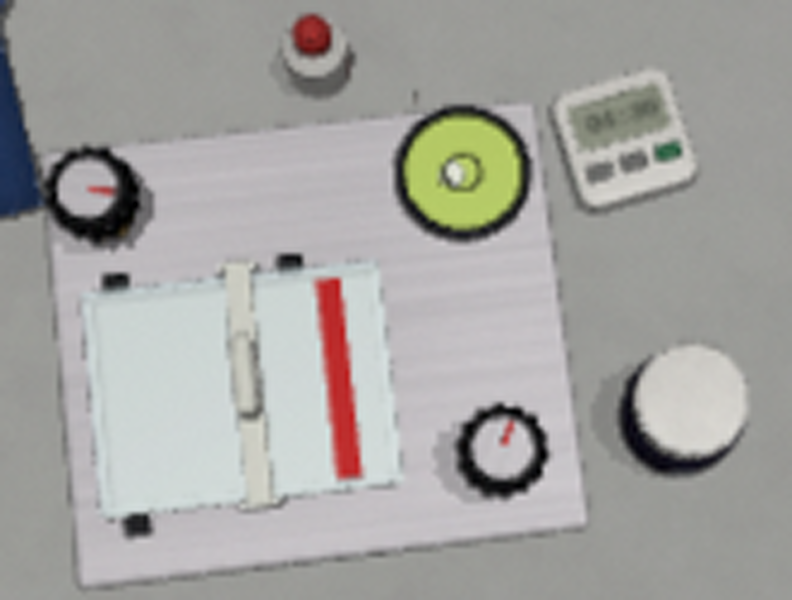

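The enlarged crop shows knob A with its cap at (503,450) and knob B with its cap at (88,188). The bubble (455,172) sits left of the ring centre (462,172). The white-capped dark jar at (690,400) is the listed iodine jar, because the orange one outside the crop is the look-alike. I'm moving over the table to look with the wrist camera.

```bash
python3 -m pendant '[[0,0,0,0,0,0.038],[1,-0.92,0,0,0,0],[1,-0.92,0,0,0,0],[1,-0.92,0,0,0,0],[1,-0.92,0,0,0,0]]' 1 30
python3 -m pendant '[[1,-0.92,0,0,0,0],[1,-0.92,0,0,0,0],[1,-0.92,0,0,0,0],[1,-0.92,0,0,0,0],[1,-0.92,0,0,0,0]]'
python3 -m pendant '[[1,-0.92,0,0,0,0],[1,-0.92,0,0,0,0],[1,-0.92,0,0,0,0],[1,-0.92,0,0,0,0],[1,-0.92,0,0,0,0]]'
python3 -m pendant '[[1,-0.92,0,0,0,0],[1,-0.92,0,0,0,0],[1,-0.92,0,0,0,0],[0,0,0,0,0,0],[0,0,0,0,0,0]]'
python3 - <<'E'
from h import *
st=r.get_state();im,d=optics.snapshot('wrist');cv2.imwrite('pics/w1.png',im);np.save('pics/w1.npy',d)
import pickle;pickle.dump(st,open('pics/w1.pkl','wb'))
print(st['clock'],st['tool_pos'],st['eef_rot'],np.round(st['q'],2))
E
```

```text
clock: 0.52
tool_pos: [0.2292, -0.506, 0.1987]
eef_rot: [0.999, 0.052, -0.0, -0.0]
contact_force: [1.2, 0.0, 0.4]
opening: 1.001
finger_force: 0.0
clock: 0.93
tool_pos: [0.3415, -0.3786, 0.1988]
eef_rot: [0.999, 0.052, -0.0, -0.0]
contact_force: [0.3, -0.2, -0.5]
opening: 0.999
finger_force: 0.0
clock: 1.35
tool_pos: [0.4539, -0.2512, 0.1988]
eef_rot: [0.999, 0.052, -0.0, -0.0]
contact_force: [0.3, -1.3, -1.0]
opening: 1.003
finger_force: 0.0
clock: 1.77
tool_pos: [0.5217, -0.1737, 0.1986]
eef_rot: [0.999, 0.055, -0.0, -0.001]
contact_force: [-0.7, -0.5, -0.9]
opening: 1.001
finger_force: 0.0
1.7667 [ 0.52174485 -0.17373917  0.19858475] [ 9.98504985e-01  5.46581502e-02 -2.36275304e-06 -5.30888269e-04] [ 0.3   0.59 -0.1   1.8   0.08  0.76 -1.3 ]
```

View pics/w1.png

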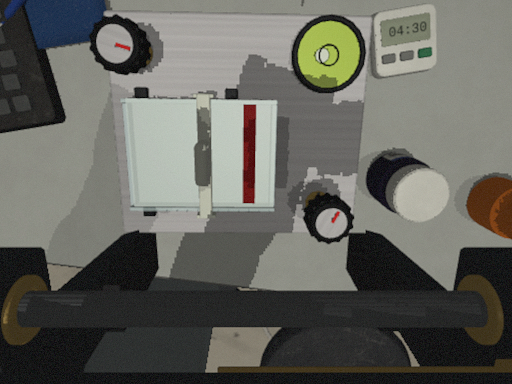

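The wrist view shows knob A's cap at (329,217), knob B's at (118,43), the ring at (329,55), and the bubble left of it near (320,55). The tab is near (202,160) and the strip at (249,153).

```bash
cat > look.py <<'E'
from h import *
import sys
def level(im,C,guess,yaw,save=None,half=45):
    """guess: approx pixel of the level; returns bubble-ring offset in table axes, mm"""
    u,v=map(int,guess);x0,y0=max(u-half,0),max(v-half,0)
    c=im[y0:v+half,x0:u+half];hsv=cv2.cvtColor(c,cv2.COLOR_BGR2HSV)
    fl=((hsv[...,0]>25)&(hsv[...,0]<45)&(hsv[...,1]>110)&(hsv[...,2]>70)).astype(np.uint8)
    cn=max(cv2.findContours(fl,cv2.RETR_EXTERNAL,cv2.CHAIN_APPROX_NONE)[0],key=cv2.contourArea)
    (ex,ey),ax,an=cv2.fitEllipse(cn)
    m=np.zeros_like(fl);cv2.drawContours(m,[cn],-1,1,-1);m=cv2.erode(m,np.ones((5,5)))
    bub=(m>0)&(hsv[...,1]<90)&(hsv[...,2]>120)
    b=blobs(bub,4)
    if save:cv2.imwrite(save,cv2.resize(c,None,fx=6,fy=6,interpolation=cv2.INTER_CUBIC))
    print('fluid ellipse',round(ex+x0,1),round(ey+y0,1),np.round(ax,1),'blobs',[(a,np.round(p+[x0,y0],1),s) for a,p,s in b])
    return np.array([ex+x0,ey+y0])
E
python3 - <<'E'
from look import *
import pickle
st=pickle.load(open('pics/w1.pkl','rb'));C=cam('wrist',st);im=cv2.imread('pics/w1.png');d=np.load('pics/w1.npy')
A=ray(C,(329,217.5),.108);B=ray(C,(118,43.5),.110);print('A',A,'B',B)
v=(B-A)[:2];yaw=np.arctan2(v[1],v[0])-np.arctan2(.17,.14);print('len',np.hypot(*v),'yaw',yaw)
Rz=R.from_euler('z',yaw).as_matrix();org=(A+B)[:2]/2-(Rz@[0,.005,0])[:2];print('table',org)
tl=lambda p:np.round((Rz.T@(p-np.append(org,0)))*1e3,1)
e=level(im,C,(328,54),yaw,'pics/lev1.png');print('level',tl(ray(C,e,.07)))
hsv=cv2.cvtColor(im,cv2.COLOR_BGR2HSV)
red=((hsv[...,0]<8)|(hsv[...,0]>172))&(hsv[...,1]>120)&(hsv[...,2]>60)
for b in blobs(red,200):print('red',b,ray(C,b[1],.053),tl(ray(C,b[1],.053)))
print('tab top',ray(C,(202.5,160),.104),tl(ray(C,(202.5,160),.104)))
for p in [(204,105),(204,205),(202,160),(196,160),(208,160),(329,217),(118,43),(250,150)]:
    print(p,round(float(d[p[1],p[0]]),4))
cv2.imwrite('pics/crop2.png',np.hstack([cv2.resize(im[85:235,120:290],None,fx=3,fy=3,interpolation=2),cv2.resize(im[10:100,280:380][:90,:56*100//56],(280,450))[:, :280]]))
E
```

```text
A [ 0.49780633 -0.24177574  0.108     ] B [ 0.61663044 -0.06260402  0.11      ]
len 0.2149922692574431 yaw 0.10333560047813206
table [ 0.55773414 -0.15716321]
fluid ellipse 328.3 53.9 [61.3 67.1] blobs [(102, array([323.9,  54.8]), array([37, 39,  9, 15], dtype=int32)), (39, array([317.2,  55.1]), array([32, 40,  5, 13], dtype=int32))]
level [ 66.4 -76.7  70. ]
red (1072, array([248.98507463, 152.2238806 ]), array([244, 105,  12,  98], dtype=int32)) [ 0.53744437 -0.16824077  0.053     ] [-21.3  -8.9  53. ]
tab top [ 0.53494003 -0.13027626  0.104     ] [-19.9  29.1 104. ]
(204, 105) 0.2983
(204, 205) 0.3233
(202, 160) 0.2813
(196, 160) 0.2815
(208, 160) 0.2969
(329, 217) 0.2916
(118, 43) 0.2543
(250, 150) 0.332
```

View pics/crop2.png

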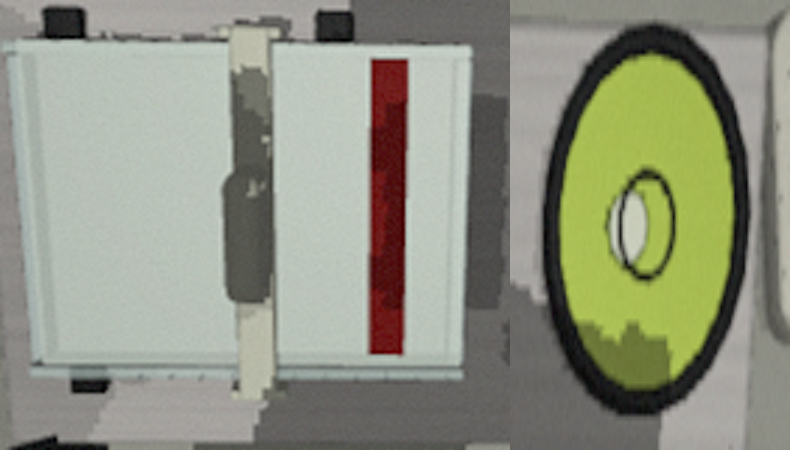

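The crop shows the tab centred at (202.3,163.7) in the full picture, the strip centred on x=249, and the ring centre at (329.3,55). The bubble is at (321.9,55.8), about 6.8 mm to +y and about 1 mm to -x. So knob B is about 1.7° high and knob A is nearly right.

Run:
```python
from look import *
import pickle
st=pickle.load(open('pics/w1.pkl','rb'));C=cam('wrist',st);d=np.load('pics/w1.npy');f,cx,cy,M=C
dp=lambda u,v,w=2:(M@np.append(np.array([(u-cx)/f,-(v-cy)/f,-1])*np.median(d[int(v)-w:int(v)+w+1,int(u)-w:int(u)+w+1]),1))[:3]
P=dict(A=(329,217.5),B=(117,43.5),tab=(202.3,163.7),strip=(249,152.2),level=(329.3,55),plateFL=(160,70),plateR=(300,150),plateN=(300,225))
for k,p in P.items():
    w=dp(*p);print(k,np.round(w,4),'tool',np.round(to_tool(st,w),4))
Ct=cam('top');
for k,p,z in [('A',(249.8,218.75),.108),('B',(163.8,164.5),.111),('tab',(145+245/4.8,125+375/4.8),.106),('strip',(215.1,203.3),.053)]:print('top',k,ray(Ct,p,z))
```

```text
A [ 0.4982 -0.2415  0.1092] tool [-0.0308  0.0648  0.0893]
B [ 0.6166 -0.0619  0.11  ] tool [ 0.1065 -0.1008  0.0887]
tab [ 0.5325 -0.1307  0.1072] tool [ 0.0154 -0.0415  0.0915]
strip [ 0.5376 -0.1682  0.0541] tool [ 0.0164 -0.0036  0.1445]
level [ 0.6327 -0.2303  0.0563] tool [0.1041 0.0685 0.1423]
plateFL [ 0.6038 -0.0793  0.0523] tool [ 0.0918 -0.0848  0.1464]
plateR [ 0.5444 -0.2178  0.0491] tool [0.0177 0.0465 0.1495]
plateN [ 0.4666 -0.2293  0.049 ] tool [-0.0609  0.0494  0.1495]
top A [ 0.49248807 -0.24684333  0.108     ]
top B [ 0.61469435 -0.06392988  0.111     ]
top tab [ 0.52928079 -0.13257186  0.106     ]
top strip [ 0.53563282 -0.17015247  0.053     ]
```

```bash
python3 -m pendant '[[0.3,-0.83,0,0,0,0],[0.31,-0.83,0.7,0,0,0],[0,0,1,0,0,0],[0,0,1,0,0,0],[0,0,1,0,0,0]]' 
python3 -m pendant '[[0,0,1,0,0,0],[0,0,0,0,0,0],[0,0,0,0,0,0]]' | sed -n 1,4p
python3 -m pendant '[[0,0,0,0,0,0],[0,0,0,0,0,0],[0,0,0,0,0,0],[0,0,0,0,0,0],[0,0,0,0,0,0]]' -1 10
```

```text
clock: 2.23
tool_pos: [0.5304, -0.1352, 0.1058]
eef_rot: [0.999, 0.051, -0.0, 0.001]
contact_force: [0.2, -0.1, 0.4]
opening: 0.997
finger_force: 0.0
clock: 2.48
tool_pos: [0.5297, -0.1349, 0.0809]
eef_rot: [0.999, 0.051, -0.002, 0.0]
contact_force: [-0.1, 0.5, 1.2]
clock: 2.9
tool_pos: [0.532, -0.1335, 0.0823]
eef_rot: [0.999, 0.052, 0.001, 0.0]
contact_force: [-0.5, -0.4, 0.8]
opening: 0.646
finger_force: 0.0
```

```bash
python3 -m pendant '[[0,0,0,0,0,0],[0,0,0,0,0,0],[0,0,0,0,0,0],[0,0,0,0,0,0],[0,0,0,0,0,0]]' -1 10
python3 -m pendant '[[0,0,0,0,0,0],[0,0,0,0,0,0],[0,0,0,0,0,0],[0,0,0,0,0,0],[0,0,0,0,0,0]]'
python3 - <<'E'
from h import *
st=r.get_state();print(st['tool_pos'],st['eef_rot'])
yaw=.1034
s=np.array([.5376,-.1682]);ax=np.array([-np.sin(yaw),np.cos(yaw)])
# target: grip over strip, less lean 0.03*50mm to -y
print('dy table (mm)',1e3*((s-st['tool_pos'][:2])@ax-.0015))
E
```

```text
clock: 3.32
tool_pos: [0.5315, -0.1333, 0.0815]
eef_rot: [0.999, 0.052, -0.0, 0.0]
contact_force: [-0.5, 0.8, -1.0]
opening: 0.265
finger_force: 0.0
clock: 3.73
tool_pos: [0.5315, -0.1334, 0.0815]
eef_rot: [0.999, 0.052, 0.0, 0.0]
contact_force: [-1.1, -0.7, 0.7]
opening: 0.01
finger_force: 0.0
[ 0.53150438 -0.13342268  0.08151805] [9.98638064e-01 5.21729351e-02 1.15762783e-05 4.23924096e-05]
dy table (mm) -36.720740110927295
```

Run:
```python
from h import *
st=r.get_state();im,d=optics.snapshot('wrist')
im2,_=optics.snapshot('side');np.save('pics/w2.npy',d)
c=cv2.resize(im2[160:280,170:330],(512,384),interpolation=2)
cv2.imwrite('pics/w2.png',cv2.resize(np.hstack([im,c]),(800,300)))
```

```text
(no output)
```

View pics/w2.png

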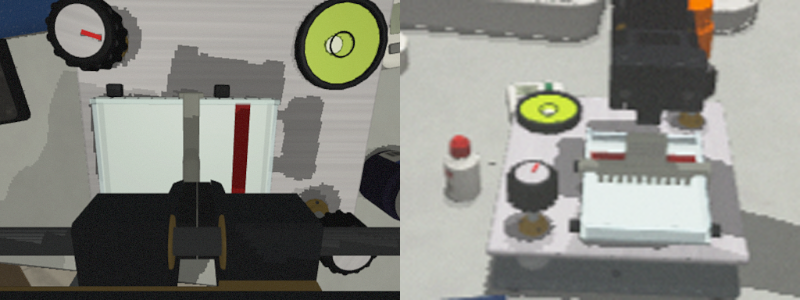

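Run:
```python
from h import *
st=r.get_state();C=cam('wrist',st);f,cx,cy,M=C;d=np.load('pics/w2.npy')
print('tcp pix',proj(C,st['tool_pos']),'tab pix',proj(C,[.5325,-.1307,.107]),'tab far',proj(C,[.5505,-.129,.107]))
v,u=np.mgrid[:384,:512]
P=(np.stack([(u-cx)/f,-(v-cy)/f,-np.ones_like(d)],-1)*d[...,None])@M[:3,:3].T+M[:3,3]
for rr in range(180,384,12):
    print(rr,[f'{P[rr,c,0]:.3f},{P[rr,c,1]:.3f},{P[rr,c,2]:.3f}' if d[rr,c]>0 else '-' for c in (235,242,247,252,257,262)])
```

```text
tcp pix [253.23897063 220.08582495] tab pix [248.2700166  235.33908254] tab far [248.51351356 201.04696796]
180 ['0.553,-0.121,0.077', '0.553,-0.125,0.077', '0.554,-0.128,0.076', '0.554,-0.130,0.075', '0.549,-0.134,0.054', '0.549,-0.137,0.054']
192 ['0.546,-0.121,0.076', '0.549,-0.125,0.086', '0.549,-0.128,0.086', '0.547,-0.131,0.077', '0.541,-0.135,0.055', '0.541,-0.138,0.054']
204 ['0.546,-0.122,0.100', '0.548,-0.126,0.106', '0.548,-0.128,0.105', '0.548,-0.131,0.105', '0.533,-0.136,0.055', '0.533,-0.139,0.054']
216 ['0.542,-0.123,0.106', '0.542,-0.127,0.107', '0.543,-0.129,0.108', '0.543,-0.131,0.107', '0.525,-0.137,0.055', '0.525,-0.140,0.054']
228 ['0.535,-0.124,0.106', '0.536,-0.127,0.108', '0.537,-0.130,0.107', '0.536,-0.132,0.106', '0.516,-0.138,0.054', '0.516,-0.141,0.054']
240 ['0.540,-0.124,0.131', '0.540,-0.127,0.130', '0.540,-0.130,0.130', '0.530,-0.133,0.106', '0.540,-0.134,0.129', '0.541,-0.136,0.131']
252 ['0.540,-0.125,0.143', '0.540,-0.128,0.142', '0.540,-0.130,0.142', '0.523,-0.134,0.106', '0.540,-0.134,0.142', '0.541,-0.136,0.142']
264 ['0.539,-0.125,0.152', '0.540
[... 640 characters left out ...]
132,0.204']
324 ['0.552,-0.127,0.204', '0.552,-0.128,0.203', '0.552,-0.129,0.203', '0.552,-0.131,0.203', '0.552,-0.132,0.203', '0.553,-0.133,0.203']
336 ['0.389,-0.132,0.002', '0.388,-0.138,0.000', '0.388,-0.143,-0.001', '0.389,-0.148,0.001', '0.390,-0.152,0.000', '0.390,-0.157,0.000']
348 ['0.375,-0.133,0.000', '0.376,-0.140,0.001', '0.376,-0.144,0.001', '0.376,-0.149,-0.000', '0.377,-0.153,0.000', '0.378,-0.158,0.001']
360 ['0.358,-0.135,-0.003', '0.362,-0.141,0.000', '0.363,-0.146,0.001', '0.363,-0.150,0.001', '0.363,-0.155,0.000', '0.363,-0.160,-0.000']
372 ['0.554,-0.127,0.219', '0.555,-0.129,0.219', '0.553,-0.130,0.218', '0.555,-0.130,0.220', '0.554,-0.131,0.218', '0.554,-0.132,0.218']
```

Run:
```python
from h import *
import pickle
M=optics.calibration('wrist')['tool_from_camera'];f,cx,cy,_=cam('top');c=optics.calibration('wrist');f=192/np.tan(np.radians(c['vfov'])/2);cx,cy=c['cx'],c['cy']
v,u=np.mgrid[:384,:512]
for n in ('w1','w2'):
    d=np.load(f'pics/{n}.npy')
    P=(np.stack([(u-cx)/f,-(v-cy)/f,-np.ones_like(d)],-1)*d[...,None])@M[:3,:3].T+M[:3,3]
    print(n)
    ok=(d>0)&(P[...,2]<(0.02 if n=='w1' else -.03))
    for y0 in np.arange(-.13,.13,.01):
        s=ok&(P[...,1]>=y0)&(P[...,1]<y0+.01)
        if s.any():
            i=np.argmax(np.where(s,P[...,2],-9));print(f'{y0:.2f}',int(s.sum()),'max z',np.round(P.reshape(-1,3)[i],4),'row',i//512,'x range',np.round(np.percentile(P[s][:,0],[2,98]),3))
```

```text
w1
-0.07 160 max z [ 0.0103 -0.0601 -0.0651] row 254 x range [0.01  0.034]
-0.06 9004 max z [ 0.01   -0.0532 -0.0385] row 229 x range [-0.009  0.034]
-0.05 3880 max z [ 0.003  -0.0452 -0.0397] row 244 x range [-0.008  0.027]
-0.04 2407 max z [ 0.0255 -0.0386 -0.1155] row 290 x range [0.02  0.027]
-0.03 2379 max z [ 0.0251 -0.0251 -0.1149] row 290 x range [0.02  0.027]
-0.02 2395 max z [ 0.0252 -0.0143 -0.115 ] row 290 x range [0.02  0.027]
-0.01 2624 max z [ 0.0253 -0.0096 -0.1152] row 290 x range [0.017 0.027]
-0.00 2689 max z [ 0.0254  0.0093 -0.1153] row 290 x range [0.017 0.027]
0.01 2682 max z [ 0.0255  0.0158 -0.1156] row 290 x range [0.017 0.027]
0.02 2698 max z [ 0.0252  0.022  -0.115 ] row 290 x range [0.017 0.027]
0.03 2702 max z [ 0.0252  0.036  -0.115 ] row 290 x range [0.017 0.027]
0.04 5737 max z [ 0.0085  0.0463 -0.0389] row 232 x range [-0.008  0.03 ]
0.05 7714 max z [ 0.0086  0.0513 -0.0391] row 232 x range [-0.009  0.034]
0.06 39 max z [ 0.01    0.0601 -0.0836] row 279 x range [0.01  0.034]
w2
-0.06 1024 max z [ 0.0989 -0.0583 -0.03  ] row 21 x range [0.02  0.027]
-0.05 2228 max z [ 0.025  -0.0478 -0.1146] row 290 x range [0.017 0.027]
-0.04 2804 max z [ 0.0336 -0.0302 -0.1093] row 247 x range [0.017 0.034]
-0.03 6855 max z [ 0.0331 -0.0276 -0.1083] row 247 x range [0.017 0.034]
-0.02 7207 max z [ 0.0101 -0.0103 -0.0401] row 230 x range [0.01  0.034]
-0.01 5880 max z [ 0.0086 -0.0062 -0.039 ] row 232 x range [-0.007  0.034]
-0.00 6592 max z [ 0.0087  0.0025 -0.0393] row 232 x range [-0.006  0.034]
0.01 7015 max z [ 0.0099  0.01   -0.0433] row 233 x range [0.011 0.034]
0.02 6828 max z [ 0.0331  0.0276 -0.1085] row 247 x range [0.017 0.034]
0.03 1835 max z [ 0.0334  0.03   -0.1092] row 247 x range [0.02  0.033]
0.04 1929 max z [ 0.0251  0.0412 -0.1149] row 290 x range [0.02  0.027]
0.05 1021 max z [ 0.0254  0.0526 -0.1153] row 290 x range [0.02  0.027]
```

The fingertips are at tool z ≈ -0.04, about 41 mm short of the reported TCP, so they closed above the tab. I'll open partly, centre on the tab (y ≈ -0.128), and descend another 41 mm while checking the force.

```bash
python3 -c "
from plant import r;print(r.grip_point_offset)"
python3 -m pendant '[[0,-0.2,0,0,0,0],[0,0,0,0,0,0],[0,0,0,0,0,0],[0,0,0,0,0,0],[0,0,0,0,0,0]]' 0 10
python3 -m pendant '[[0,0,0.4,0,0,0],[0,0,0.4,0,0,0],[0,0,0.4,0,0,0],[0,0,0,0,0,0]]'
python3 -m pendant '[[0,0,0.2,0,0,0],[0,0,0.2,0,0,0],[0,0,0,0,0,0]]'
```

```text
0.0187
clock: 4.25
tool_pos: [0.531, -0.1285, 0.0815]
eef_rot: [0.999, 0.052, 0.0, 0.0]
contact_force: [0.4, 0.1, 0.1]
opening: 0.358
finger_force: 0.0
clock: 4.58
tool_pos: [0.5292, -0.1281, 0.049]
eef_rot: [0.999, 0.052, -0.002, -0.0]
contact_force: [0.3, -0.3, -0.4]
opening: 0.497
finger_force: 0.0
clock: 4.83
tool_pos: [0.5305, -0.1284, 0.0406]
eef_rot: [0.999, 0.052, -0.001, -0.0]
contact_force: [-1.1, -0.9, 0.2]
opening: 0.499
finger_force: 0.0
```

```bash
python3 -m pendant '[[0,0,0,0,0,0],[0,0,0,0,0,0],[0,0,0,0,0,0],[0,0,0,0,0,0],[0,0,0,0,0,0]]' -1 10 | grep -v eef
python3 -m pendant '[[0,0,0,0,0,0],[0,0,0,0,0,0],[0,0,0,0,0,0]]'
python3 - <<'E'
from h import *
st=r.get_state()
yaw=.1034
s=np.array([.5376,-.1682]);ax=np.array([-np.sin(yaw),np.cos(yaw)])
print('dy table (mm)',1e3*((s-st['tool_pos'][:2])@ax-.0015))
E
```

```text
clock: 5.25
tool_pos: [0.5312, -0.1285, 0.0418]
contact_force: [-0.2, -0.2, 0.3]
opening: 0.147
finger_force: 0.0
clock: 5.5
tool_pos: [0.5312, -0.1286, 0.0417]
eef_rot: [0.999, 0.052, 0.0, 0.0]
contact_force: [-0.1, -0.0, 2.1]
opening: 0.119
finger_force: 10.0
dy table (mm) -41.58709457264791
```

Gripped (10.5 mm). Sliding the comb to the strip.

```bash
python3 -m pendant '[[0,0.41,0.01,0,0,0],[0,0.42,0.01,0,0,0],[0,0.41,0.02,0,0,0],[0,0.41,0.01,0,0,0],[0,0,0,0,0,0]]'
python3 -m pendant '[[0,0,0,0,0,0],[0,0,0,0,0,0]]' | grep -v eef
python3 -m pendant '[[0,0,0,0,0,0],[0,0,0,0,0,0],[0,0,0,0,0,0],[0,0,0,0,0,0]]' 0 | grep -v eef
python3 -m pendant '[[0,0,-1,0,0,0],[0,0,-1,0,0,0],[0,0,-1,0,0,0],[0,0,-1,0,0,0],[0,0,-1,0,0,0]]'
python3 -m pendant '[[0,0,0,0,0,0],[0,0,0,0,0,0]]' | grep tool_pos
python3 - <<'E'
from h import *
import pickle
st=r.get_state();im,d=optics.snapshot('wrist');cv2.imwrite('pics/w3.png',im);np.save('pics/w3.npy',d);pickle.dump(st,open('pics/w3.pkl','wb'));print(np.round(st['q'],2))
cv2.imwrite('pics/crop3.png',cv2.resize(im[:240],(800,375),interpolation=2))
E
```

```text
clock: 5.92
tool_pos: [0.5356, -0.1742, 0.0405]
eef_rot: [0.999, 0.05, 0.001, 0.002]
contact_force: [-0.5, -2.9, 4.6]
opening: 0.118
finger_force: 10.0
clock: 6.08
tool_pos: [0.5353, -0.1714, 0.0406]
contact_force: [0.3, -2.1, 6.0]
opening: 0.114
finger_force: 10.0
clock: 6.42
tool_pos: [0.5351, -0.1691, 0.04]
contact_force: [0.5, -0.3, -0.3]
opening: 0.39
finger_force: 0.0
clock: 6.83
tool_pos: [0.5349, -0.1692, 0.1663]
eef_rot: [0.999, 0.052, -0.0, -0.0]
contact_force: [0.6, 1.2, -0.4]
opening: 0.499
finger_force: 0.0
tool_pos: [0.5362, -0.1695, 0.1663]
[ 0.29  0.65 -0.1   1.8   0.1   0.7  -1.34]
```

View pics/crop3.png

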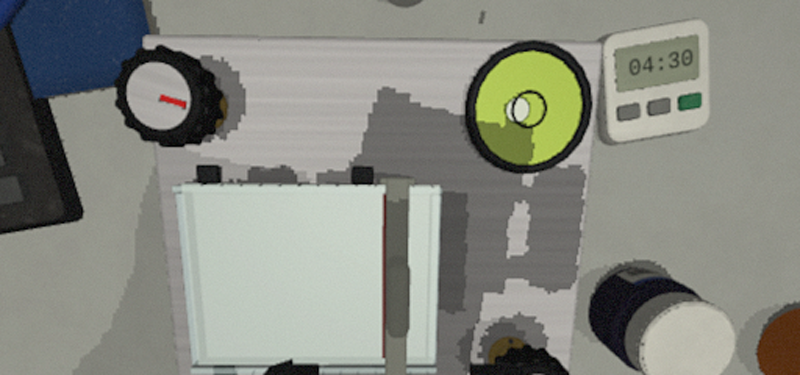

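The crop shows the comb over the strip (bridge at x≈398), with only a thin red edge visible to its left at x≈384. I'll work out the offset.

Run:
```python
from look import *
import pickle
st=pickle.load(open('pics/w3.pkl','rb'));C=cam('wrist',st);d=np.load('pics/w3.npy');f,cx,cy,M=C;im=cv2.imread('pics/w3.png')
yaw=.1034;org=np.array([.5577,-.1572,0]);Rz=R.from_euler('z',yaw).as_matrix()
v,u=np.mgrid[:384,:512]
P=(((np.stack([(u-cx)/f,-(v-cy)/f,-np.ones_like(d)],-1)*d[...,None])@M[:3,:3].T+M[:3,3])-org)@Rz
reg=(np.abs(P[...,1]+10)<1e9)&(P[...,0]>-70)&(np.abs(P[...,0]+.01)<.06)&(np.abs(P[...,1]+.012)<.02)&(d>0)
for lo,hi in [(.07,.085),(.1,.115)]:
    s=reg&(P[...,2]>lo)&(P[...,2]<hi);q=P[s];print(lo,s.sum(),'x',np.percentile(q[:,0],[2,98]).round(4),'y',np.percentile(q[:,1],[2,50,98]).round(4),'z',np.median(q[:,2]).round(4))
    for x0 in (-.03,-.02,-.01,0,.01,.02):
        k=q[np.abs(q[:,0]-x0)<.004]
        if len(k)>10:print('  x',x0,np.percentile(k[:,1],[1,99]).round(4))
hsv=cv2.cvtColor(im,cv2.COLOR_BGR2HSV)
red=((hsv[...,0]<8)|(hsv[...,0]>172))&(hsv[...,1]>120)&(hsv[...,2]>50)&(np.abs(v-180)<70)&(u>200)&(u<300)
q=P[red];w=np.array([Rz.T@(ray(C,(a,b),.053)-org) for a,b in zip(u[red],v[red])]);print('red',red.sum(),'left edge y',[(x0,w[np.abs(w[:,0]-x0)<.005][:,1].max().round(4)) for x0 in(-.03,-.02,-.01,0) if (np.abs(w[:,0]-x0)<.005).any()])
# strip in w1 same frame
st1=pickle.load(open('pics/w1.pkl','rb'));C1=cam('wrist',st1);im1=cv2.imread('pics/w1.png');h1=cv2.cvtColor(im1,cv2.COLOR_BGR2HSV)
m=((h1[...,0]<8)|(h1[...,0]>172))&(h1[...,1]>120)&(h1[...,2]>50)&(u>235)&(u<262)&(v>100)&(v<210)
w=np.array([Rz.T@(ray(C1,(a,b),.053)-org) for a,b in zip(u[m],v[m])]);print('strip w1',[(x0,np.percentile(w[np.abs(w[:,0]-x0)<.005][:,1],[0,100]).round(4)) for x0 in(-.05,-.03,-.01,.01)])
e=level(im,C,(528*.64,108*.64),yaw)
```

```text
0.07 1176 x [-0.0685  0.0328] y [-0.0165 -0.0102 -0.0042] z 0.0756
  x -0.01 [-0.016  -0.0044]
  x 0 [-0.0159 -0.0045]
  x 0.01 [-0.0159 -0.0045]
  x 0.02 [-0.0162 -0.0046]
0.1 636 x [-0.04   -0.0063] y [-0.0162 -0.0108 -0.0056] z 0.1057
  x -0.03 [-0.0163 -0.0055]
  x -0.02 [-0.0162 -0.0056]
  x -0.01 [-0.0161 -0.0056]
red 36 left edge y [(-0.03, np.float64(-0.004)), (-0.01, np.float64(-0.0041)), (0, np.float64(-0.0041))]
strip w1 [(-0.05, array([-0.014, -0.004])), (-0.03, array([-0.0139, -0.004 ])), (-0.01, array([-0.0137, -0.0041])), (0.01, array([-0.0145, -0.0041]))]
fluid ellipse 338.1 68.6 [67. 73.] blobs [(43, array([325.8,  70.2]), array([32, 39,  5, 15], dtype=int32)), (123, array([333.3,  69.8]), array([37, 38, 10, 16], dtype=int32))]
```

The comb is within 1 mm of the strip. Next is knob B, after checking the clearance to the monitor.

Run:
```python
from look import *
import pickle
d=np.load('pics/top0.npy');f,cx,cy,M=cam('top');v,u=np.mgrid[:384,:512]
P=(np.stack([(u-cx)/f,-(v-cy)/f,-np.ones_like(d)],-1)*d[...,None])@M[:3,:3].T+M[:3,3]
s=(u<230)&(v<250)&(d>0)&(P[...,2]>.13)&(P[...,0]>.4)
B=np.array([.6166,-.0619]);q=P[s];D=np.hypot(*(q[:,:2]-B).T);i=np.argsort(D)[:3];print(s.sum(),D[i],q[i]);
for zl in(.13,.2,.3,.4):
    k=q[(q[:,2]>zl)];print(zl,len(k),k[np.argsort(np.hypot(*(k[:,:2]-B).T))[:1]] if len(k) else '')
st=pickle.load(open('pics/w3.pkl','rb'));C=cam('wrist',st)
for k,p,z in [('Bcap',(155*.64,95*.64),.111),('B low ring?',(99,61),.1)]:
    w=ray(C,p,z);print(k,w,to_tool(st,w))
print(st['tool_pos'],to_tool(st,[.6166,-.0619,.11]))
```

```text
18736 [0.15724661 0.15761725 0.15791858] [[ 0.76896836 -0.02303644  0.13043369]
 [ 0.76881183 -0.02097623  0.13091686]
 [ 0.76250041 -0.00147362  0.13038043]]
0.13 18736 [[ 0.76896836 -0.02303644  0.13043369]]
0.2 14712 [[ 0.77717294 -0.00994203  0.20046762]]
0.3 8066 [[ 0.79380837 -0.01111322  0.30077615]]
0.4 0 
Bcap [ 0.61653032 -0.05898043  0.111     ] [ 0.09134018 -0.10155768  0.05548374]
B low ring? [ 0.61694953 -0.05417761  0.1       ] [ 0.09222954 -0.10630111  0.06648155]
[ 0.53615032 -0.16948941  0.16633769] [ 0.09110169 -0.0986478   0.05648594]
```

```bash
python3 -m pendant '[[0.91,-1,0,0,0,0],[0.91,-1,0,0,0,0],[0.91,-1,0,0,0,0],[0.91,-1,0,0,0,0],[0,0,0,0,0,0]]' 0.5 30
python3 -m pendant '[[0,0,1,0,0,0],[0,0,1,0,0,0],[0,0,0.4,0,0,0],[0,0,0,0,0,0]]'
python3 - <<'E'
from h import *
st=r.get_state();im,d=optics.snapshot('wrist');C=cam('wrist',st);print(st['tool_pos'],np.round(st['q'],2))
f,cx,cy,M=C;v,u=np.mgrid[:384,:512]
P=(np.stack([(u-cx)/f,-(v-cy)/f,-np.ones_like(d)],-1)*d[...,None])@M[:3,:3].T+M[:3,3]
s=(d>0)&(P[...,2]>.1)&(P[...,2]<.116)&(np.hypot(P[...,0]-.617,P[...,1]+.06)<.035)
q=P[s];print(s.sum(),[np.percentile(q[:,i],[1,50,99]).round(4) for i in range(3)])
E
```

```text
clock: 7.47
tool_pos: [0.6185, -0.0506, 0.1633]
eef_rot: [0.998, 0.057, 0.001, -0.003]
contact_force: [0.3, 1.0, -0.0]
opening: 0.751
finger_force: 0.0
clock: 7.8
tool_pos: [0.612, -0.0604, 0.1014]
eef_rot: [0.999, 0.052, -0.004, -0.0]
contact_force: [0.8, -0.1, -0.5]
opening: 0.749
finger_force: 0.0
[ 0.6119509  -0.06040609  0.10138505] [ 0.07  0.8  -0.08  1.68  0.09  0.68 -1.52]
3892 [array([0.5987, 0.619 , 0.636 ]), array([-0.0778, -0.0588, -0.0401]), array([0.1013, 0.1086, 0.1105])]
```

```bash
python3 -m pendant '[[0.05,0,0.8,0,0,0],[0.05,0,0.8,0,0,0],[0,0,0.7,0,0,0],[0,0,0,0,0,0],[0,0,0,0,0,0]]'
python3 -m pendant '[[0,0,0,0,0,0],[0,0,0,0,0,0],[0,0,0,0,0,0],[0,0,0,0,0,0],[0,0,0,0,0,0]]' -1 40
```

```text
clock: 8.27
tool_pos: [0.6179, -0.0604, 0.0482]
eef_rot: [0.999, 0.052, -0.0, 0.0]
contact_force: [-0.0, -0.2, -0.2]
opening: 0.753
finger_force: 0.0
clock: 8.68
tool_pos: [0.6186, -0.06, 0.0488]
eef_rot: [0.999, 0.052, 0.001, -0.0]
contact_force: [-0.0, 0.4, 4.2]
opening: 0.464
finger_force: 40.0
```

Knob B gripped at 41 mm. Turning anticlockwise.

```bash
python3 -m pendant '[[0,0,0,0,0,-0.038],[0,0,0,0,0,-0.038],[0,0,0,0,0,-0.038],[0,0,0,0,0,-0.038],[0,0,0,0,0,-0.038]]'
python3 -m pendant '[[0,0,0,0,0,-0.038],[0,0,0,0,0,-0.038],[0,0,0,0,0,-0.038],[0,0,0,0,0,-0.038],[0,0,0,0,0,-0.038]]'
python3 -c "
from h import *
st=r.get_state();print(st['q'].round(2) if hasattr(st['q'],'round') else st['q'],st['moment'],R.from_quat(st['eef_rot']).as_matrix()[:,0])"
```

```text
clock: 9.1
tool_pos: [0.6182, -0.0592, 0.0488]
eef_rot: [0.938, 0.346, 0.001, -0.0]
contact_force: [-1.9, 2.8, 6.0]
opening: 0.461
finger_force: 40.0
clock: 9.52
tool_pos: [0.6174, -0.0587, 0.0488]
eef_rot: [0.795, 0.607, 0.0, -0.001]
contact_force: [-3.6, 2.4, 6.5]
opening: 0.474
finger_force: 40.0
[ 0.23  0.9  -0.39  1.68  0.5   0.65 -0.69] [ 0.51816792  0.72509715 -0.12239031] [0.26324347 0.96472858 0.00128176]
```

```bash
python3 -m pendant '[[0,0,0,0,0,-0.038],[0,0,0,0,0,-0.038],[0,0,0,0,0,-0.038],[0,0,0,0,0,-0.038],[0,0,0,0,0,-0.038]]'
python3 -m pendant '[[0,0,0,0,0,-0.038],[0,0,0,0,0,-0.038],[0,0,0,0,0,-0.038],[0,0,0,0,0,-0.038],[0,0,0,0,0,-0.038]]'
python3 -m pendant '[[0,0,0,0,0,-0.038],[0,0,0,0,0,-0.038],[0,0,0,0,0,-0.038],[0,0,0,0,0,0],[0,0,0,0,0,0]]'
python3 - <<'E'
from look import *
st=r.get_state();x=R.from_quat(st['eef_rot']).as_matrix()[:,0];print(np.round(st['q'],2),st['moment'],np.arctan2(x[1],x[0]))
im,_=optics.snapshot('top');cv2.imwrite('pics/t2.png',im);im2,_=optics.snapshot('side');cv2.imwrite('pics/s2.png',im2)
print('top');level(im,0,(241,160),0,half=20);print('side');level(im2,0,(230,205),0,half=20)
print('before');level(cv2.imread('pics/top0.png'),0,(241,160),0,half=20);level(cv2.imread('pics/side0.png'),0,(230,205),0,half=20)
E
```

```text
clock: 9.93
tool_pos: [0.6166, -0.0587, 0.0488]
eef_rot: [0.581, 0.814, -0.0, -0.001]
contact_force: [-4.7, 2.4, 8.8]
opening: 0.467
finger_force: 40.0
clock: 10.35
tool_pos: [0.6158, -0.0592, 0.0488]
eef_rot: [0.316, 0.949, -0.0, -0.002]
contact_force: [-6.9, 1.2, 10.0]
opening: 0.468
finger_force: 40.0
clock: 10.77
tool_pos: [0.6155, -0.0597, 0.0487]
eef_rot: [0.145, 0.989, -0.0, -0.002]
contact_force: [-7.0, 1.4, 9.4]
opening: 0.469
finger_force: 40.0
[ 0.43  0.99 -0.77  1.68  0.88  0.86  0.55] [0.32801542 1.37557503 0.03314987] 2.850935878348385
top
fluid ellipse 241.5 160.0 [21.7 24.1] blobs [(29, array([241.4, 160.3]), array([18, 18,  6,  6], dtype=int32))]
side
fluid ellipse 238.0 206.0 [1.6 4.2] blobs []
before
fluid ellipse 241.0 160.4 [23.1 24.2] blobs [(18, array([239.3, 160.6]), array([16, 18,  5,  6], dtype=int32))]
fluid ellipse 229.1 203.1 [10.4 22.4] blobs [(10, array([229. , 204.5]), array([17, 19,  5,  2], dtype=int32))]
```

The top view shows the bubble at (241.4,160.3), close to the level's centre. I'll let go, back off and measure up close.

```bash
python3 -m pendant '[[0,0,0,0,0,0],[0,0,0,0,0,0],[0,0,0,0,0,0],[0,0,0,0,0,0]]' 0.5 | grep -v eef
python3 -m pendant '[[0,0,-1,0,0,0],[0,0,-1,0,0,0],[0,0,-1,0,0,0],[0,0,-1,0,0,0],[0,0,-1,0,0,0]]' | grep tool_pos
python3 -m pendant '[[0,-1,0,0,0,0],[0,-1,0,0,0,0],[0,-1,0,0,0,0],[0,-1,0,0,0,0],[0,-1,0,0,0,0]]' | grep tool_pos
python3 -m pendant '[[0,0,0,0,0,0],[0,0,0,0,0,0],[0,0,0,0,0,0]]' | grep tool_pos
python3 - <<'E'
from look import *
st=r.get_state();im,d=optics.snapshot('wrist');C=cam('wrist',st);cv2.imwrite('pics/w4.png',im)
p=proj(C,[.6327,-.2303,.057]);print(st['clock'],st['tool_pos'],p)
u,v=map(int,p);x0,y0=max(u-60,0),max(v-60,0)
cv2.imwrite('pics/lev4.png',np.hstack([cv2.resize(im,(400,300)),cv2.resize(im[y0:y0+120,x0:x0+120],(300,300),interpolation=2)]))
print(x0,y0);level(im,C,p,0)
E
```

```text
clock: 11.2
tool_pos: [0.6181, -0.0607, 0.0476]
contact_force: [-0.1, -0.3, -0.0]
opening: 0.736
finger_force: 0.0
tool_pos: [0.6178, -0.0604, 0.1738]
tool_pos: [0.5815, -0.1814, 0.1727]
tool_pos: [0.5823, -0.1789, 0.1729]
12.2833 [ 0.58229067 -0.17886926  0.17286144] [214.6697664  240.65529203]
154 180
fluid ellipse 216.4 239.4 [53.2 58. ] blobs [(93, array([214.9, 240.4]), array([41, 41, 11, 10], dtype=int32))]
```

View pics/lev4.png

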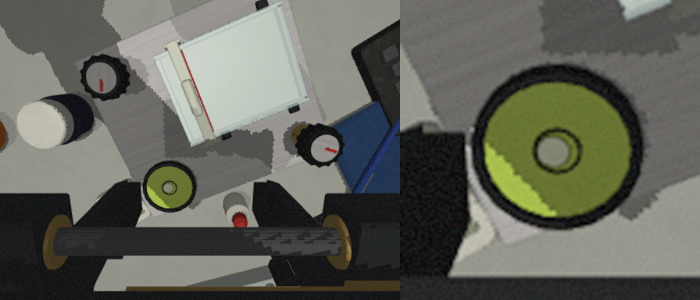

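The close view shows the bubble at about (553,152) in the crop and the ring centre at (557,150). That offset is near the limit, towards -y. I'll take a closer, centred look.

```bash
python3 -m pendant '[[-0.84,-0.46,0.4,0,0,0],[-0.84,-0.46,0.8,0,0,0],[-0.84,-0.46,0.8,0,0,0],[0,0,0,0,0,0],[0,0,0,0,0,0]]' | grep tool_pos
python3 -m pendant '[[0,0,0,0,0,0],[0,0,0,0,0,0]]' | grep tool_pos
cat > bub.py <<'E'
from look import *
def measure(save):
    st=r.get_state();im,d=optics.snapshot('wrist');C=cam('wrist',st)
    p=proj(C,[.6327,-.2303,.057]);u,v=map(int,p);x0,y0=max(u-50,0),max(v-50,0);k=8
    c=cv2.resize(im[y0:y0+100,x0:x0+100],None,fx=k,fy=k,interpolation=2)
    hsv=cv2.cvtColor(c,cv2.COLOR_BGR2HSV);S=hsv[...,1].astype(int);V=hsv[...,2].astype(int)
    fl=((hsv[...,0]>22)&(hsv[...,0]<48)&(S>90)&(V>60)).astype(np.uint8)
    cn=max(cv2.findContours(fl,0,1)[0],key=cv2.contourArea);hull=cv2.convexHull(cn);E=cv2.fitEllipse(hull)
    m=np.zeros(fl.shape,np.uint8);cv2.ellipse(m,(E[0],(E[1][0]*.45,E[1][1]*.45),E[2]),1,-1)
    px=lambda q:np.array(q)/k+[x0-.5+.5/k,y0-.5+.5/k]
    z=.057;Rz=R.from_euler('z',.1034)
    t=lambda q:Rz.inv().apply(ray(C,px(q),z))[:2]*1e3
    cen=t(E[0]);res={}
    nf=m>0
    dark=nf&(V<.62*np.median(V[nf]));pale=nf&(S<.6*np.median(S[nf]))&~dark
    for n,mm in(('dark',dark),('pale',cv2.morphologyEx(pale.astype(np.uint8),cv2.MORPH_CLOSE,np.ones((15,15))))):
        cs=cv2.findContours(mm.astype(np.uint8),0,1)[0]
        if not cs:continue
        q=max(cs,key=cv2.contourArea);h=cv2.convexHull(q)
        if len(h)>5:
            e=cv2.fitEllipse(h);print(n,'px',px(e[0]).round(1),'axes px',np.round(np.array(e[1])/k,1),'offset from level centre, table mm',(t(e[0])-cen).round(2))
            cv2.ellipse(c,e,(0,0,255) if n=='dark' else (255,0,0),1)
    print(st['clock'],st['tool_pos'],'fluid axes',np.round(np.array(E[1])/k,1))
    cv2.imwrite(save,c[100:700,:]);cv2.imwrite(save[:-4]+'_full.png',im)
E
python3 -c "
from bub import *
measure('pics/b5.png')"
```

```text
tool_pos: [0.6324, -0.2299, 0.1212]
tool_pos: [0.6329, -0.2288, 0.1241]
dark px [251.4 189.8] axes px [23.7 24.5] offset from level centre, table mm [ 0.84 -0.44]
pale px [249.3 190.1] axes px [15.4 16.2] offset from level centre, table mm [ 0.5  -1.99]
12.9167 [ 0.63293312 -0.22878012  0.12413074] fluid axes [70.6 73.2]
```

View pics/b5.png

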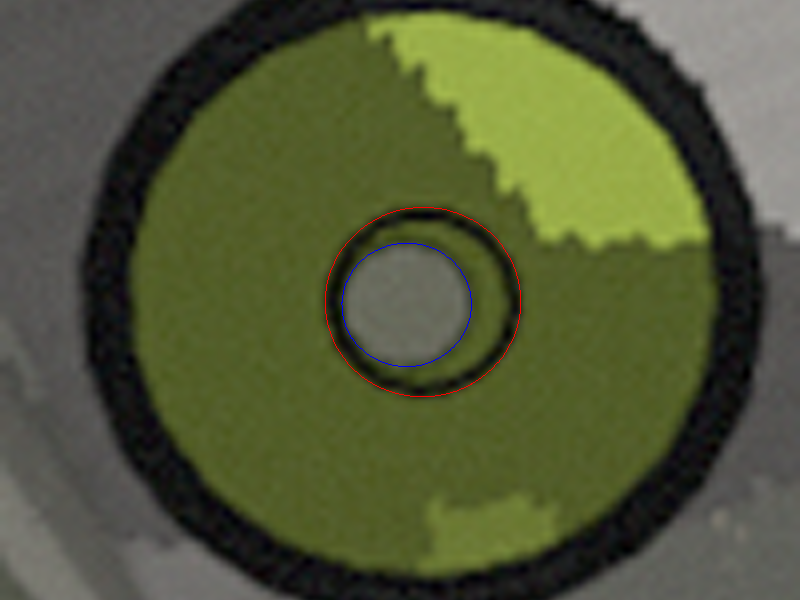

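The bubble is inside the ring, but 1.55 mm towards -y of its centre, which leaves little margin. I'll turn knob B clockwise by 0.7 rad of play plus about 0.55 rad.

```bash
python3 -m pendant '[[0.36,0.9,0,0,0,0],[0.36,0.9,0,0,0,0],[0.36,0.9,0,0,0,0],[0.36,0.9,0,0,0,0],[0.36,0.9,0,0,0,0]]' | grep tool_pos
python3 -m pendant '[[0.36,0.9,0,0,0,0],[0.36,0.9,0,0,0,0],[0,0,0,0,0,0],[0,0,0,0,0,0],[0,0,0,0,0,0]]'
python3 - <<'E'
from h import *
st=r.get_state();x=R.from_quat(st['eef_rot']).as_matrix()[:,0];print(np.arctan2(x[1],x[0]),'tool offset to B /25mm',to_tool(st,[.6178,-.0600,.0485])/.025)
E
```

```text
tool_pos: [0.6214, -0.1086, 0.1241]
clock: 13.8
tool_pos: [0.6174, -0.063, 0.1234]
eef_rot: [0.145, 0.989, -0.001, 0.0]
contact_force: [0.5, -0.2, -0.3]
opening: 0.751
finger_force: 0.0
2.8501828761817345 tool offset to B /25mm [0.02223477 0.12342565 2.99513545]
```

```bash
python3 -m pendant '[[0.02,0.12,1,0,0,0],[0,0,1,0,0,0],[0,0,1,0,0,0],[0,0,0,0,0,0],[0,0,0,0,0,0]]' | grep -v eef
python3 -m pendant '[[0,0,0,0,0,0],[0,0,0,0,0,0],[0,0,0,0,0,0],[0,0,0,0,0,0],[0,0,0,0,0,0]]' -1 40
python3 -m pendant '[[0,0,0,0,0,0.038],[0,0,0,0,0,0.038],[0,0,0,0,0,0.038],[0,0,0,0,0,0.038],[0,0,0,0,0,0.038]]' | grep -v eef
python3 -m pendant '[[0,0,0,0,0,0.038],[0,0,0,0,0,0.038],[0,0,0,0,0,0.038],[0,0,0,0,0,0.038],[0,0,0,0,0,0.038]]' | grep -v eef
python3 -m pendant '[[0,0,0,0,0,0.014],[0,0,0,0,0,0],[0,0,0,0,0,0]]'
python3 - <<'E'
from h import *
st=r.get_state();x=R.from_quat(st['eef_rot']).as_matrix()[:,0];print(np.arctan2(x[1],x[0]),np.round(st['q'],2))
E
python3 -m pendant '[[0,0,0,0,0,0],[0,0,0,0,0,0],[0,0,0,0,0,0],[0,0,0,0,0,0]]' 0.5 | grep -v eef
python3 -m pendant '[[0,0,-1,0,0,0],[0,0,-1,0,0,0],[0,0,-1,0,0,0],[0,0,0,0,0,0],[0,0,0,0,0,0]]' | grep tool_pos
python3 - <<'E'
from h import *
st=r.get_state();print('tool offset to view /25mm',to_tool(st,[.633,-.229,.124])/.025)
E
```

```text
clock: 14.22
tool_pos: [0.6168, -0.0609, 0.047]
contact_force: [0.3, -0.1, 0.2]
opening: 0.746
finger_force: 0.0
clock: 14.63
tool_pos: [0.6182, -0.0604, 0.0491]
eef_rot: [0.146, 0.989, -0.001, 0.001]
contact_force: [-1.4, -2.4, 5.8]
opening: 0.467
finger_force: 40.0
clock: 15.05
tool_pos: [0.6178, -0.0611, 0.0491]
contact_force: [-1.9, -3.3, 5.9]
opening: 0.466
finger_force: 40.0
clock: 15.47
tool_pos: [0.6171, -0.0613, 0.0491]
contact_force: [-3.7, -3.6, 7.4]
opening: 0.466
finger_force: 40.0
clock: 15.72
tool_pos: [0.617, -0.0614, 0.0491]
eef_rot: [0.693, 0.721, -0.002, 0.001]
contact_force: [-3.1, -4.2, 9.2]
opening: 0.468
finger_force: 40.0
1.611203188741294 [ 0.28  0.92 -0.47  1.68  0.61  0.69 -0.47]
clock: 16.05
tool_pos: [0.6179, -0.0585, 0.0478]
contact_force: [0.7, 1.0, 0.8]
opening: 0.735
finger_force: 0.0
tool_pos: [0.6188, -0.0587, 0.124]
tool offset to view /25mm [-6.82864738e+00  2.84851856e-01 -6.27434789e-04]
```

```bash
python3 -m pendant '[[-0.97,0.04,0,0,0,0],[-0.97,0.04,0,0,0,0],[-0.97,0.04,0,0,0,0],[-0.97,0.04,0,0,0,0],[-0.97,0.04,0,0,0,0]]' | grep tool_pos
python3 -m pendant '[[-0.99,0.04,0,0,0,0],[-0.99,0.04,0,0,0,0],[0,0,0,0,0,0],[0,0,0,0,0,0],[0,0,0,0,0,0]]' 
python3 -c "
from bub import *
measure('pics/b6.png')"
```

```text
tool_pos: [0.6265, -0.1811, 0.1209]
clock: 17.3
tool_pos: [0.6311, -0.228, 0.1215]
eef_rot: [0.692, 0.722, 0.0, -0.001]
contact_force: [0.1, 0.4, 0.3]
opening: 0.748
finger_force: 0.0
dark px [254.6 192.3] axes px [24.2 24.8] offset from level centre, table mm [-0.06 -0.74]
pale px [254.2 192.5] axes px [15.6 16. ] offset from level centre, table mm [-0.37 -0.94]
17.3 [ 0.63107518 -0.22799749  0.12153058] fluid axes [71.2 74. ]
```

The bubble is now 0.37 mm from the ring centre, the comb is over the strip and the gripper is clear of everything, so I'm handing in.

```bash
python3 -c "
from plant import r;print(r.finish_job())"
```

```text
the job is handed in; nothing more can be done
None
```

The job is handed in at about 17 s: the bubble measured 0.4 mm from the ring centre and the comb within about 1 mm of the strip's middle line (knob A needed no turning), and I kept clear of the jar, bottle and timer but did not re-measure them; no verdict came back.

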